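Hold the pendulum angle gauge on a rounded joist offcut at the preset angle

ROBOT

A 6-joint arm with a two-finger parallel gripper is mounted at the origin on a cart in front of the work surface, level with it; the furniture and walls round the work are solid. World frame = base frame: x ahead of the robot, y to its left, z up, the work surface at z = 0. Lengths are in m, angles in rad, forces in N, time in s.
With the tool pointing down it reaches from about 0.35 to 0.8 m from the base axis. Payload 7.3 kg.
Tool frame: the origin (TCP) lies on the front face of the gripper's body, between the roots of the fingers; the fingertips stand robot.tcp_to_tips ahead of it and the grasp point (between the pads) lies 54 mm ahead of it (robot.tcp_to_tips is the distance from the TCP to the fingertips, in m); z points along the fingers, y is the line along which they close (so a half turn about z gives the same grasp; the last joint's range is limited). The gripper opens to 85 mm and grips with 20 to 120 N. Pads are 22 mm wide; open, the fingers measure 114 mm over their backs; the gripper's body (76 mm by 85 mm) begins 54 mm behind the grasp point. The pads swing forward as they close: fully open they stand 13 mm farther back than shut.
Start: joints at [-1.253, 0.342, 1.524, -0, 1.275, -0.146], TCP at [0.235, -0.47, 0.304] pointing down, gripper open.
Joint ranges: [-2.53, 2.53], [-0.77, 2.02], [0.04, 2.7], [-1, 4.14], [0.28, 2.66], [-3.11, 3.11]. Speed limits (rad/s): [2.57, 2.57, 3.14, 3.14, 3.14, 3.14].

INTERFACE

Orientations are given as a unit quaternion [w, x, y, z].
In Python, from cell import robot, imaging gives the robot as it stands. The module is installed in compiled form; this text tells all that it offers.
- The arm moves only by the shell command python3 -m creep 'ROWS' [FORCE]. ROWS is JSON, a list of rows, each an object of numbers: "dx", "dy", "dz": the shift along the tool's x, y, z as a fraction of full scale; "turn": the turn about the tool's z as a fraction of full scale; "fingers": the opening, from -1 (shut) to 1 (fully open), so that 0 is half open. In form: [{"dx": .., "dy": .., "dz": .., "turn": .., "fingers": ..}, ...]. A call has 1 to 20 rows; each row is the pose to reach, as a shift and turn from the pose commanded when the call began, along the tool's axes at that moment; what a row does not reach only later rows make up. Full scale, the value 1, is 0.25 m for a shift and 60 degrees for a turn. A row lasts 1/10 s, in which the tool goes at most 50 mm and 8.59 degrees, less where a joint would pass 70% of its speed; a pose out of reach is approached as far as the arm can. A call with a number of a shift or a turn outside -1 to 1 is refused whole. A call with a gripper value outside its range is refused whole. The fingers move at their own pace and stop on an object; FORCE is the grip in N (left out, the last holds). Time passes only in rows, so rows that repeat a pose let the fingers close. It gives the time, the measured TCP pose, the force, the opening and the grip force at its end, in the units of the state.
- robot.observe(): the state, without advancing time (a new reading comes with each control period).
- imaging.read_camera(name): name is "scene" or "top" or "wrist"; returns the picture (384x512x3 uint8, red, green, blue); there is no depth.
- imaging.get_calibration(name): a dict with "fx", "fy", "cx", "cy" (pixels), "extrinsics" (4x4, takes a point from world to camera coordinates); the wrist camera has in their place "T_tool_cam" (4x4, takes a point from camera to tool coordinates, whose origin is the TCP and whose axes are the flange's). Camera axes: x right, y down, z forward; pixel columns grow to the right and rows downward; lengths in m; the calibration is good to about 2 mm. The wrist camera is an equidistant fisheye: a pixel r from the principal point sees the ray r / f radians off the axis. A picture is of the moment at which its call begins: read the wrist's pose just before it. get_calibration takes no time and is no camera call.
- robot.close_job(): hands the job in; it is judged then, once.
The state is a dict: "time": time; "qpos": joint angles; "joint_velocities": joint speeds; "effort": joint torques, N m; "ee_pos": TCP position; "tcp_rot": TCP orientation; "force": force on the tool from outside, world axes, zero at the start; "torque": the same for the moment, N m; "gripper_width": finger opening in m; "finger_force": force on a finger pad.
Only numpy, scipy, OpenCV 4.12 (cv2) and the standard library are available. Lean on these libraries where they do the work, as an engineer would, in place of code of your own. Each camera call takes 0.05 s, during which the arm holds its last target. There are 200 camera calls.

TASK

Pick up the standing pendulum angle gauge by the square grip on its top and set the middle of its foot on the top of the offcut with the rounded crown (not the flat-topped one), with the foot lying across the crown so that it can rock. Rock it there until the swinging pointer settles on the index tab that is preset on its dial, and finish while still holding the gauge there, foot touching the crown and pointer at rest on the tab, so that the angle can be scribed. Do not shove the offcuts or disturb the other things.

Things in the scene. Friction and masses are not known exactly. Their poses are not given: they have to be found in the camera images.
- gauge_grip (a point): Centre of the ribbed grey grip on top of the angle gauge (loose, about 0.34 kg): an upright bar 24 (x) by 26 (y) mm, 20 mm of it above and 20 mm below this point, where the dial housing begins. The foot's underside is 148 mm straight below. Gauge axes: z up along it, y along the foot, x normal to the dial; the dial faces -x, at the start roughly towards the robot.
- gauge_foot (a point): Centre of the underside of the gauge's flat aluminium foot, 44 (x) by 110 (y) by 10 mm, on which it stands upright; axes as for gauge_grip. The round dial housing above is 120 mm across, 14 mm deep (x), its centre 68 mm above this point.
- pointer (a joint): Angle (rad) of the black weighted needle hanging from the dial's middle, about the gauge's +x; 0 towards the foot's middle, growing towards the foot's +y end. It hangs plumb: turning the gauge by a about its +x makes it read -a. After a move it swings for some 2 s.
- index (a joint): Angle (rad) of the dark steel index tab (6 x 11 mm, at the dial's rim), counted like the pointer: pointer on tab when equal. 0.15 to 0.40; its stiff ring is not to be turned. The gauge must lean in its own plane by this angle, top towards the foot's +y end.
- pointer_tip (a point): Tip of the pointer, 46 mm from the pivot in the middle of the dial (the pivot is 68 mm above the foot's underside).
- mark (a point): Inner end of the index tab, 46 mm from the pivot; the pointer tip coincides with it when the pointer is on the tab.
- crown (a point): Top middle of the crowned offcut: wooden block 90 mm long (x), 60 mm wide, on a steel plate 120 x 90 x 8 mm, 2 kg, loose. Its top is half-round, radius 30 mm, about a level axis along x, 30 mm below this point, which is 70 mm above the worktop. Axes: x along the crown, z up. The foot lies across it when the gauge's x is parallel to this x, either way round.
- flat_top (a point): Top middle of the other offcut, flat on top, 62 mm high, otherwise alike. A bystander.
- mug: Mug, 78 mm across, 93 mm tall, origin at its underside. A bystander.
- tape: Roll of black tape, 62 mm across, 19 mm tall, lying flat, origin at its underside. A bystander.
- driver: Small yellow screwdriver, 140 mm long, lying flat, origin at its underside. A bystander.

How it is judged:
On the way, in this order (a step that is already met when the one before it is completed fails the run):
1. the gauge is lifted clear of the worktop in the gripper (height (world z) of gauge_foot above 0.02 m and contact force between gauge and the fingers above 1 N and contact force between gauge and crown_block below 0.05 N), for 0.1 s.
2. the middle of its foot is set on the rounded crown, across it (distance between gauge_foot and crown below 0.03 m and angle between the x axis of gauge_foot and the x axis of crown, either way round below 0.3 rad and contact force between gauge and crown_block above 0.3 N), for 0.2 s.
At the end, for the whole second after the job is handed in: Gauge still gripped; its foot touches the rounded crown (over 0.3 N), foot middle within 30 mm of the crown's top middle, gauge x within 0.3 rad of the crown's x; pointer tip within 3 mm (4 degrees) of the tab's inner end and still (under 0.2 rad/s) (all of step 2 and distance between pointer_tip and mark below 0.003 m and velocity of joint pointer between -0.2 and 0.2 rad/s and contact force between gauge and the fingers above 1 N and height (world z) of gauge_foot above 0.05 m and contact force between gauge and flat_block below 0.05 N); the arm keeps its last pose, push and grip.
It fails at once if the crowned offcut is shoved more than 20 mm (distance of crown from where it was at the start of the episode above 0.02 m).
It fails at once if the flat offcut is shoved more than 20 mm (distance of flat_top from where it was at the start of the episode above 0.02 m).
It fails at once if the preset index tab is turned (value of joint index below 0.1 rad or value of joint index above 0.45 rad).
It fails at once if the mug, tape or screwdriver is disturbed (distance of any of mug, tape, driver from where it was at the start of the episode above 0.02 m).
It also fails if it takes over 54 s, if anything falls off the work surface, if the arm or the gripper's body presses on something with over 40 N, if the wrist force passes 120 N, or if a joint passes its speed limit or range.

## Working session

There is one attempt and no reset: what is moved stays moved. The work goes in short steps, Python scripts to look and compute and a shell command to move; the robot and the scene stay as the last step left them, time stands still between calls to the robot, and variables do not carry over. Pictures are saved under pics/ and viewed, at most 10 in all, crops included, and the job is handed in when it is done.

```bash
mkdir -p pics
cat > h.py <<'E'
import numpy as np, cv2
from cell import robot, imaging
def snap(n,f):
    im=imaging.read_camera(n); cv2.imwrite(f'pics/{f}.png',im[:,:,::-1]); return im
def ray(n,u,v):
    c=imaging.get_calibration(n); E=np.array(c['extrinsics'])
    d=E[:3,:3].T@np.array([(u-c['cx'])/c['fx'],(v-c['cy'])/c['fy'],1]); o=-E[:3,:3].T@E[:3,3]
    return o,d/np.linalg.norm(d)
def onz(n,u,v,z):
    o,d=ray(n,u,v); return o+d*(z-o[2])/d[2]
def proj(n,p):
    c=imaging.get_calibration(n); E=np.array(c['extrinsics']); q=E[:3,:3]@np.array(p)+E[:3,3]
    return np.array([c['fx']*q[0]/q[2]+c['cx'],c['fy']*q[1]/q[2]+c['cy']])
E
python3 - <<'E'
from h import *
a=snap('scene','scene0'); b=snap('top','top0')
cv2.imwrite('pics/t0.png',cv2.resize(b,(800,600))[:,:,::-1]); cv2.imwrite('pics/s0.png',cv2.resize(a,(800,600))[:,:,::-1])
np.set_printoptions(precision=4,suppress=True)
s=robot.observe(); print(s, robot.tcp_to_tips)
for n in('scene','top'): print(imaging.get_calibration(n))
E
```

```text
{'time': 0.1, 'qpos': array([-1.253 ,  0.3427,  1.5249,  0.    ,  1.2754, -0.146 ]), 'joint_velocities': array([ 0.0014, -0.0022, -0.003 , -0.0008, -0.0008,  0.0001]), 'effort': array([  0.0025, -43.4446, -24.649 ,  -0.    ,   0.0047,   0.    ]), 'ee_pos': array([ 0.2348, -0.4693,  0.3033]), 'tcp_rot': array([-0.0007,  0.9732,  0.2298, -0.0001]), 'force': array([-0.0807, -0.175 , -0.6041]), 'torque': array([-0.0011,  0.0159,  0.014 ]), 'finger_force': 0.0, 'gripper_width': 0.08536636593882423} 0.0726
{'fx': 396.55818740589854, 'fy': 396.55818740589854, 'cx': 256.8924820620081, 'cy': 192.1149078615426, 'extrinsics': array([[ 0.8562, -0.5166, -0.0053, -0.4932],
       [-0.3794, -0.6217, -0.6852,  0.2951],
       [ 0.3506,  0.5887, -0.7283,  0.7519],
       [ 0.    ,  0.    ,  0.    ,  1.    ]])}
{'fx': 442.99582170752217, 'fy': 442.99582170752217, 'cx': 262.651395988414, 'cy': 194.77831473915472, 'extrinsics': array([[ 0.0244, -0.9996,  0.0106, -0.0387],
       [-0.9973, -0.0251, -0.0686,  0.5572],
       [ 0.0688, -0.0089, -0.9976,  1.0481],
       [ 0.    ,  0.    ,  0.    ,  1.    ]])}
```

View pics/t0.png

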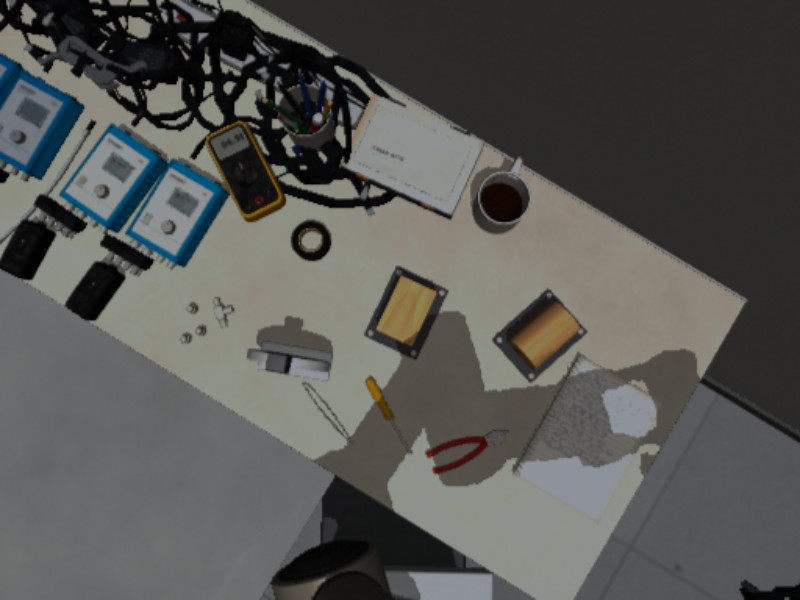

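View pics/s0.png

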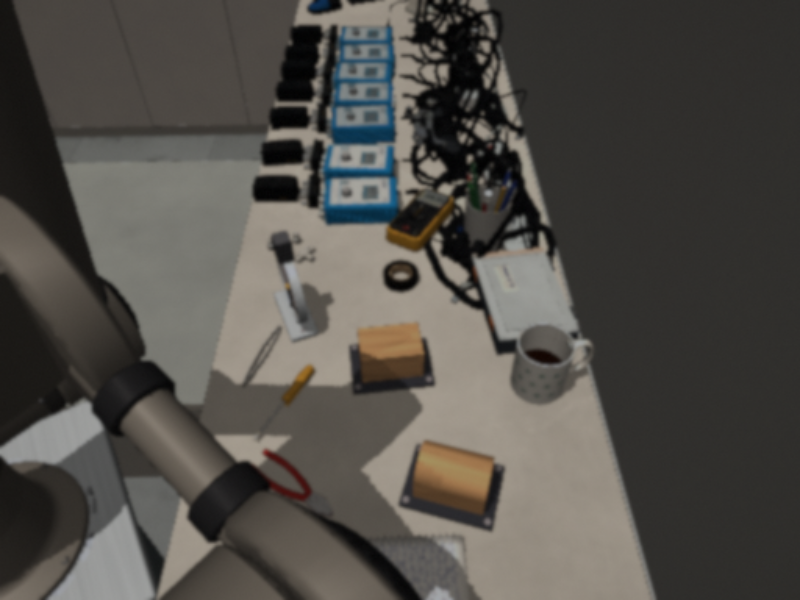

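Run:
```python
from h import *
im=cv2.imread('pics/top0.png')
g=im[195:255,150:225]; c=im[175:250,305:385]; d=cv2.imread('pics/scene0.png')[140:225,160:220]
R=lambda x,w,h:cv2.resize(x,(w,h),interpolation=cv2.INTER_CUBIC)
out=np.zeros((600,800,3),np.uint8); out[:320,:400]=R(g,400,320); out[:320,400:741]=R(c,341,320)
out[320:600,:198]=R(d,198,280)
out=np.clip(out*1.5,0,255).astype(np.uint8)
cv2.imwrite('pics/crop0.png',out)
hsv=cv2.cvtColor(im,cv2.COLOR_BGR2HSV); 
# wood of crowned block, dark plate
m=((hsv[...,1]>95)&(hsv[...,0]<25)).astype(np.uint8); 
for cn in cv2.findContours(m,cv2.RETR_EXTERNAL,cv2.CHAIN_APPROX_NONE)[0]:
    if cv2.contourArea(cn)>300: print('wood',cv2.minAreaRect(cn))
w=np.zeros_like(m); w[175:250,305:385]=1
k=(((hsv[...,2]<70)|(m>0))&(w>0)).astype(np.uint8)
for cn in cv2.findContours(k,cv2.RETR_EXTERNAL,cv2.CHAIN_APPROX_NONE)[0]:
    if cv2.contourArea(cn)>300:
        r=cv2.minAreaRect(cn); print('plate',r)
        P=np.array([onz('top',*p,0.008) for p in cv2.boxPoints(r)])[:,:2]; print(P,P.mean(0),np.linalg.norm(P-np.roll(P,1,0),axis=1))
```

```text
wood ((347.8896484375, 213.3758544921875), (26.65760040283203, 41.52274703979492), 48.36646270751953)
wood ((259.5693664550781, 198.56570434570312), (26.279312133789062, 39.328346252441406), 25.01689338684082)
wood ((320.5, 129.0), (24.0, 25.0), 90.0)
wood ((157.20001220703125, 108.90000915527344), (62.60989761352539, 30.857736587524414), 63.43495178222656)
plate ((344.80340576171875, 214.3413543701172), (37.619606018066406, 48.581607818603516), 48.36646270751953)
[[ 0.50916427 -0.15134129]
 [ 0.59015983 -0.23888981]
 [ 0.52295996 -0.30060671]
 [ 0.44266005 -0.21302512]] [ 0.51623603 -0.22596573] [0.09070671 0.1192687  0.09124033 0.11882176]
```

View pics/crop0.png

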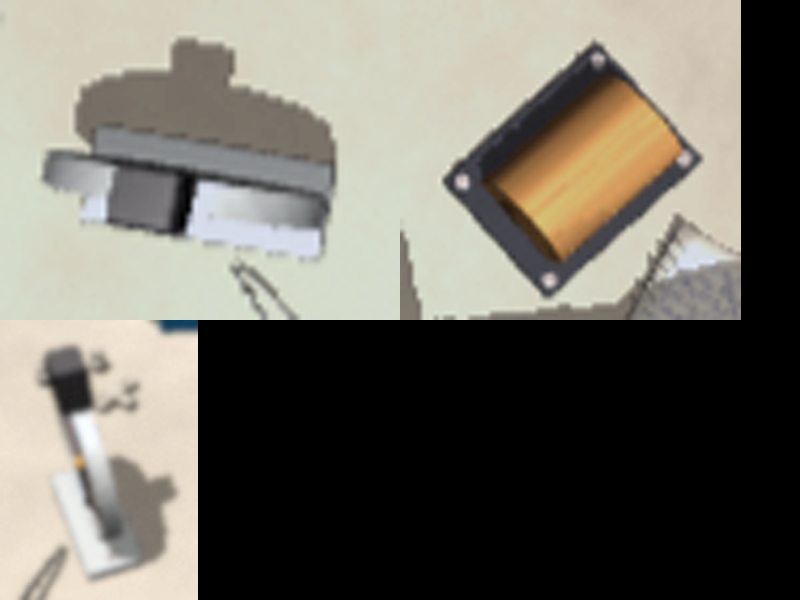

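Run:
```python
from h import *
np.set_printoptions(precision=4,suppress=True)
s=5.3333
C=np.array([[97,125],[334,157],[322,260],[79,222]])/s+[150,195]
P=np.array([onz('top',*p,0.010) for p in C])[:,:2]; print(P,P.mean(0),np.linalg.norm(P-np.roll(P,1,0),axis=1))
for i,j in((0,1),(3,2)): d=P[i]-P[j]; print('foot y ang',np.degrees(np.arctan2(d[1],d[0])))
G=onz('top',*(np.array([147,197])/s+[150,195]),0.168); print('grip top',G)
# grip top in scene crop (scale 3.3): top-face centre about (65,360-320)
g=np.array([65,40])/3.3+[160,140]; print('scene',onz('scene',*g,0.168))
m=P.mean(0); print((proj('top',[*m,.168])-[150,195])*s, (proj('scene',[*m,.168])-[160,140])*3.3+[0,320])
R=cv2.Rodrigues
from scipy.spatial.transform import Rotation as Ro
q=robot.observe()['tcp_rot']; print(Ro.from_quat(q,scalar_first=True).as_matrix())
c=imaging.get_calibration('wrist'); print(c)
```

```text
[[0.4956 0.2019]
 [0.4837 0.0942]
 [0.4372 0.0981]
 [0.4516 0.2083]] [0.467  0.1506] [0.0444 0.1083 0.0467 0.1111]
foot y ang 83.72631391660713
foot y ang 82.53230554562171
grip top [0.4667 0.1496 0.168 ]
scene [0.4662 0.1478 0.168 ]
[144.4156 196.0703] [ 64.5329 357.244 ]
[[ 0.8944  0.4473 -0.0004]
 [ 0.4473 -0.8944  0.0013]
 [ 0.0002 -0.0013 -1.    ]]
{'fx': 297.3186396354542, 'fy': 297.3186396354542, 'cx': 259.1643342383052, 'cy': 186.9209494153959, 'T_tool_cam': array([[ 0.0011, -0.956 , -0.2934,  0.0755],
       [ 1.    ,  0.0013, -0.0004, -0.0015],
       [ 0.0008, -0.2934,  0.956 , -0.0697],
       [ 0.    ,  0.    ,  0.    ,  1.    ]])}
```

```bash
python3 -m creep '[{"dx":0.49,"dy":-0.315,"dz":0,"turn":-0.3,"fingers":1},{"dx":0.98,"dy":-0.63,"dz":0,"turn":-0.94,"fingers":1},{"dx":0.98,"dy":-0.63,"dz":0,"turn":-0.94,"fingers":1},{"dx":0.98,"dy":-0.63,"dz":0,"turn":-0.94,"fingers":1},{"dx":0.98,"dy":-0.63,"dz":0,"turn":-0.94,"fingers":1},{"dx":0.98,"dy":-0.63,"dz":0,"turn":-0.94,"fingers":1},{"dx":0.98,"dy":-0.63,"dz":0,"turn":-0.94,"fingers":1},{"dx":0.98,"dy":-0.63,"dz":0,"turn":-0.94,"fingers":1},{"dx":0.98,"dy":-0.63,"dz":0,"turn":-0.94,"fingers":1},{"dx":0.98,"dy":-0.63,"dz":0,"turn":-0.94,"fingers":1}]'
cat >> h.py <<'E'
from scipy.spatial.transform import Rotation as Ro
np.set_printoptions(precision=4,suppress=True)
def tool():
    s=robot.observe(); return np.array(s['ee_pos']),Ro.from_quat(s['tcp_rot'],scalar_first=True).as_matrix(),s
def to(p,xyaw=None):
    e,R,s=tool(); d=R.T@(np.array(p)-e)/0.25; t=0
    a=np.degrees(np.arctan2(R[1,0],R[0,0]))
    if xyaw is not None: t=-(((xyaw-a)+180)%360-180)/60
    print('at',e,'xyaw',a,'z',R[:,2],'-> d',d,'turn',t,'q',s['qpos'],'F',s['force'],'w',s['gripper_width'],s['finger_force'],s['time'])
E
python3 -c "
from h import *
to([.318,.168,.22],83.1)"
```

```text
time: 1.1
ee_pos: [0.3832, -0.2198, 0.3037]
tcp_rot: [-0.0, 0.75, 0.661, -0.0]
force: [-0.4, -0.2, -0.4]
gripper_width: 0.0853
finger_force: 0.0
at [ 0.3832 -0.2198  0.3037] xyaw 82.78776995769425 z [-0.0003  0.0001 -1.    ] -> d [ 1.506  -0.4533  0.3351] turn -0.005203834038429041 q [-0.6945  0.1894  1.736  -0.0002  1.2165 -0.5685] F [-0.3604 -0.2066 -0.3977] w 0.08531609899355994 0.0 1.1
```

```bash
python3 -m creep '[{"dx":0.5,"dy":-0.2,"dz":0,"turn":0,"fingers":1},{"dx":1,"dy":-0.45,"dz":0,"turn":0,"fingers":1},{"dx":1,"dy":-0.45,"dz":0,"turn":0,"fingers":1},{"dx":1,"dy":-0.45,"dz":0,"turn":0,"fingers":1},{"dx":1,"dy":-0.45,"dz":0,"turn":0,"fingers":1},{"dx":1,"dy":-0.45,"dz":0,"turn":0,"fingers":1},{"dx":1,"dy":-0.45,"dz":0,"turn":0,"fingers":1},{"dx":1,"dy":-0.45,"dz":0,"turn":0,"fingers":1}]' >/dev/null
python3 -m creep '[{"dx":0.25,"dy":0,"dz":0.16,"turn":0,"fingers":1},{"dx":0.5,"dy":0,"dz":0.335,"turn":0,"fingers":1},{"dx":0.5,"dy":0,"dz":0.335,"turn":0,"fingers":1},{"dx":0.5,"dy":0,"dz":0.335,"turn":0,"fingers":1},{"dx":0.5,"dy":0,"dz":0.335,"turn":0,"fingers":1},{"dx":0.5,"dy":0,"dz":0.335,"turn":0,"fingers":1},{"dx":0.5,"dy":0,"dz":0.335,"turn":0,"fingers":1}]'
python3 - <<'E'
from h import *
to([.318,.168,.22],83.1)
im=snap('wrist','w1')
cv2.imwrite('pics/w1b.png',np.clip(cv2.resize(im,(800,600),interpolation=cv2.INTER_CUBIC)[:,:,::-1]*1.3,0,255).astype(np.uint8))
E
```

```text
time: 2.6
ee_pos: [0.3186, 0.1656, 0.2209]
tcp_rot: [0.001, 0.75, 0.661, 0.001]
force: [0.0, -0.9, 1.0]
gripper_width: 0.0857
finger_force: 0.0
at [0.3186 0.1656 0.2209] xyaw 82.8026026264991 z [ 0.0018  0.0002 -1.    ] -> d [ 0.0091 -0.0034  0.0036] turn -0.004956622891681662 q [ 0.2653  0.1426  2.0616 -0.0004  0.9356  0.3911] F [ 0.0228 -0.8767  1.0225] w 0.08572480040821145 0.0 2.6
```

View pics/w1b.png

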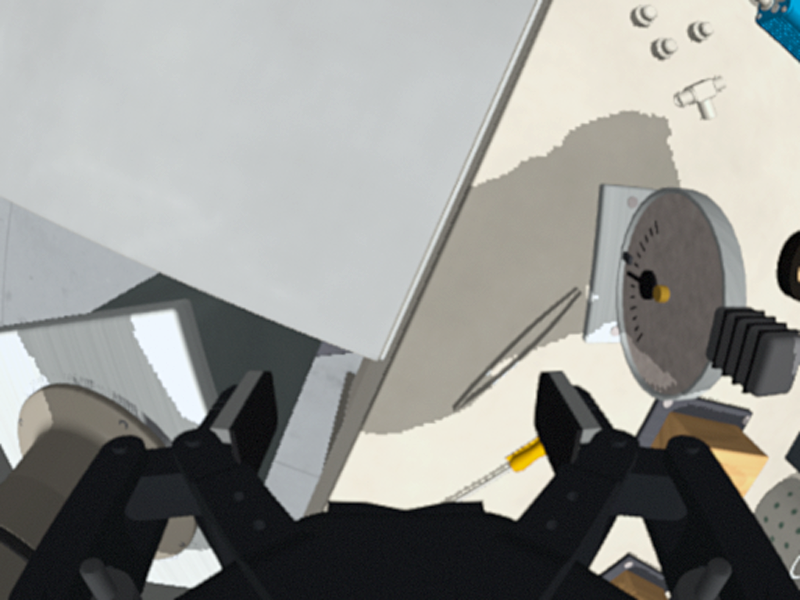

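```bash
python3 - <<'E'
from h import *
im=cv2.imread('pics/w1.png')[120:240,380:480]
cv2.imwrite('pics/w1c.png',np.clip(cv2.resize(im,(500,600),interpolation=cv2.INTER_CUBIC)*1.5,0,255).astype(np.uint8))
E
cat >> h.py <<'E'
def wray(u,v,e,R):
    c=imaging.get_calibration('wrist'); x,y=(u-c['cx'])/c['fx'],(v-c['cy'])/c['fy']; r=np.hypot(x,y)
    d=np.array([np.sin(r)*x/r,np.sin(r)*y/r,np.cos(r)]); T=np.array(c['T_tool_cam'])
    return e+R@T[:3,3], R@T[:3,:3]@d
E
```

```text
(no output)
```

View pics/w1c.png

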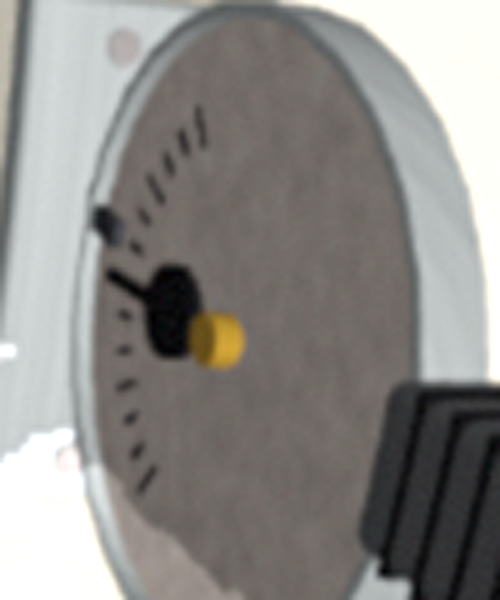

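Run:
```python
from h import *
e,R,_=tool()
th=np.radians(-7.0); ex=np.array([np.cos(th),np.sin(th),0]); ey=np.array([-ex[1],ex[0],0])
g=np.array([.467,.150,0])
pts={'tip':(110,272),'tab_in':(121,236),'tab_mid':(108,224),'tab_out':(95,213),'tick_a':(203,127),'tick_b':(148,480),'tick_mid?':(126,317),'pivotcap':(215,340),'dialtop_y':(255,8)}
for off in(-.007,-.012):
    for k,(a,b) in pts.items():
        o,d=wray(a/5+380,b/5+120,e,R); t=((g-o)@ex+off)/(d@ex); p=o+d*t-g
        y,z=p@ey,p[2]-.068; print(off,k,'y %.4f z %.4f r %.4f ang %.3f'%(y,z,np.hypot(y,z),np.arctan2(y,-z)))
```

```text
-0.007 tip y 0.0058 z -0.0416 r 0.0420 ang 0.139
-0.007 tab_in y 0.0139 z -0.0387 r 0.0411 ang 0.345
-0.007 tab_mid y 0.0149 z -0.0448 r 0.0472 ang 0.321
-0.007 tab_out y 0.0157 z -0.0512 r 0.0535 ang 0.298
-0.007 tick_a y 0.0403 z -0.0115 r 0.0419 ang 1.293
-0.007 tick_b y -0.0275 z -0.0139 r 0.0308 ang -1.104
-0.007 tick_mid? y -0.0008 z -0.0324 r 0.0325 ang -0.025
-0.007 pivotcap y 0.0051 z 0.0017 r 0.0053 ang 1.896
-0.007 dialtop_y y 0.0629 z 0.0026 r 0.0629 ang 1.612
-0.012 tip y 0.0082 z -0.0323 r 0.0334 ang 0.249
-0.012 tab_in y 0.0160 z -0.0295 r 0.0336 ang 0.497
-0.012 tab_mid y 0.0170 z -0.0355 r 0.0393 ang 0.446
-0.012 tab_out y 0.0178 z -0.0416 r 0.0452 ang 0.404
-0.012 tick_a y 0.0415 z -0.0033 r 0.0416 ang 1.492
-0.012 tick_b y -0.0240 z -0.0056 r 0.0246 ang -1.342
-0.012 tick_mid? y 0.0018 z -0.0235 r 0.0236 ang 0.076
-0.012 pivotcap y 0.0075 z 0.0094 r 0.0120 ang 2.472
-0.012 dialtop_y y 0.0632 z 0.0103 r 0.0641 ang 1.732
```

```bash
python3 -m creep '[{"dx":-0.15,"dy":0,"dz":0,"turn":0,"fingers":1},{"dx":-0.3,"dy":0,"dz":0,"turn":0,"fingers":1},{"dx":-0.3,"dy":0,"dz":0,"turn":0,"fingers":1},{"dx":-0.3,"dy":0,"dz":0,"turn":0,"fingers":1},{"dx":-0.3,"dy":0,"dz":0,"turn":0,"fingers":1}]' >/dev/null
python3 - <<'E'
from h import *
to([.467,.150,.22],83.1)
im=snap('wrist','w2')[:,:,::-1]
g=np.array([.467,.150,0]); e,R,_=tool(); T=np.array(imaging.get_calibration('wrist')['T_tool_cam']); c=imaging.get_calibration('wrist')
def wp(p):
    q=np.linalg.inv(T)@np.r_[R.T@(np.array(p)-e),1]; r=np.hypot(q[0],q[1]); a=np.arctan2(r,q[2])
    return np.array([c['cx']+c['fx']*a*q[0]/r,c['cy']+c['fx']*a*q[1]/r])
u,v=wp([.46,.15,.06]).round().astype(int); u0,v0=max(0,min(u-50,412)),max(0,v-60); print(u0,v0)
cv2.imwrite('pics/w2c.png',np.clip(cv2.resize(im[v0:v0+120,u0:u0+100],(500,600),interpolation=cv2.INTER_CUBIC)*1.5,0,255).astype(np.uint8))
E
```

```text
at [0.3089 0.0925 0.2206] xyaw 82.92062415624628 z [ 0.0015  0.0002 -1.    ] -> d [0.3063 0.599  0.0033] turn -0.0029895973958952975 q [0.0515 0.0758 2.1429 0.0001 0.9214 0.175 ] F [-0.5849 -0.3289  0.033 ] w 0.08543793514864025 0.0 3.15
377 50
```

View pics/w2c.png

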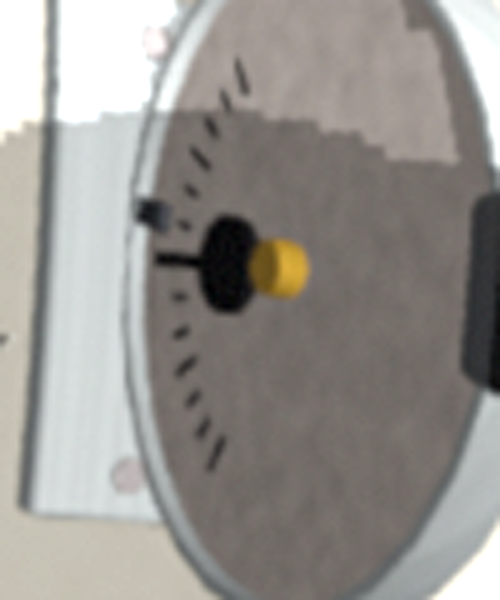

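Run:
```python
from h import *
e,R,_=tool()
th=np.radians(-7.0); ex=np.array([np.cos(th),np.sin(th),0]); ey=np.array([-ex[1],ex[0],0])
g=np.array([.467,.150,0])
pts={'tip':(157,259),'tab_in':(169,218),'tab_mid':(153,213),'tab_out':(138,209),'t1+':(184,225),'t2+':(192,191),'t3+':(202,157),'tend+':(244,79),'t1-':(179,296),'t2-':(181,333),'t3-':(186,366),'tend-':(217,454)}
for off in(-.004,-.007):
    for k,(a,b) in pts.items():
        o,d=wray(a/5+377,b/5+50,e,R); t=((g-o)@ex+off)/(d@ex); p=o+d*t-g
        y,z=p@ey,p[2]-.068; print(off,k,'y %.4f z %.4f r %.4f ang %.3f'%(y,z,np.hypot(y,z),np.arctan2(y,-z)))
```

```text
-0.004 tip y 0.0047 z -0.0489 r 0.0491 ang 0.097
-0.004 tab_in y 0.0130 z -0.0446 r 0.0464 ang 0.283
-0.004 tab_mid y 0.0139 z -0.0515 r 0.0533 ang 0.264
-0.004 tab_out y 0.0147 z -0.0582 r 0.0600 ang 0.247
-0.004 t1+ y 0.0117 z -0.0383 r 0.0401 ang 0.296
-0.004 t2+ y 0.0182 z -0.0356 r 0.0400 ang 0.473
-0.004 t3+ y 0.0247 z -0.0321 r 0.0405 ang 0.655
-0.004 tend+ y 0.0385 z -0.0171 r 0.0421 ang 1.153
-0.004 t1- y -0.0021 z -0.0389 r 0.0390 ang -0.053
-0.004 t2- y -0.0091 z -0.0372 r 0.0383 ang -0.240
-0.004 t3- y -0.0152 z -0.0343 r 0.0375 ang -0.416
-0.004 tend- y -0.0298 z -0.0198 r 0.0358 ang -0.985
-0.007 tip y 0.0046 z -0.0433 r 0.0436 ang 0.107
-0.007 tab_in y 0.0127 z -0.0391 r 0.0411 ang 0.314
-0.007 tab_mid y 0.0136 z -0.0459 r 0.0478 ang 0.289
-0.007 tab_out y 0.0144 z -0.0524 r 0.0544 ang 0.268
-0.007 t1+ y 0.0114 z -0.0330 r 0.0349 ang 0.334
-0.007 t2+ y 0.0179 z -0.0304 r 0.0352 ang 0.532
-0.007 t3+ y 0.0242 z -0.0269 r 0.0362 ang 0.732
-0.007 tend+ y 0.0377 z -0.0122 r 0.0396 ang 1.258
-0.007 t1- y -0.0020 z -0.0336 r 0.0337 ang -0.060
-0.007 t2- y -0.0089 z -0.0319 r 0.0331 ang -0.272
-0.007 t3- y -0.0149 z -0.0291 r 0.0327 ang -0.472
-0.007 tend- y -0.0292 z -0.0148 r 0.0328 ang -1.101
```

```bash
python3 -m creep '[{"dx":0.15,"dy":0.3,"dz":-0.1,"turn":0,"fingers":1},{"dx":0.3,"dy":0.4,"dz":-0.15,"turn":0,"fingers":1},{"dx":0.306,"dy":0.6,"dz":-0.15,"turn":0,"fingers":1},{"dx":0.306,"dy":0.6,"dz":-0.15,"turn":0,"fingers":1},{"dx":0.306,"dy":0.6,"dz":-0.15,"turn":0,"fingers":1},{"dx":0.306,"dy":0.6,"dz":-0.15,"turn":0,"fingers":1},{"dx":0.306,"dy":0.6,"dz":-0.15,"turn":0,"fingers":1},{"dx":0.306,"dy":0.6,"dz":-0.15,"turn":0,"fingers":1}]'
python3 - <<'E'
from h import *
to([.467,.150,.182],83.0)
im=snap('wrist','w3')
cv2.imwrite('pics/w3b.png',np.clip(cv2.resize(im[150:384,160:360],(513,600),interpolation=cv2.INTER_CUBIC)[:,:,::-1]*1.3,0,255).astype(np.uint8))
E
```

```text
time: 4.0
ee_pos: [0.4658, 0.1501, 0.2576]
tcp_rot: [-0.0, 0.749, 0.663, -0.0]
force: [-0.3, 0.2, 0.2]
gripper_width: 0.0852
finger_force: 0.0
at [0.4658 0.1501 0.2576] xyaw 83.00351759573653 z [-0.0006 -0.0002 -1.    ] -> d [0.0002 0.005  0.3025] turn 5.862659560875727e-05 q [ 0.1551  0.3224  1.6907 -0.0001  1.1291  0.2772] F [-0.2769  0.2056  0.2201] w 0.08518054391572862 0.0 4.0
```

View pics/w3b.png

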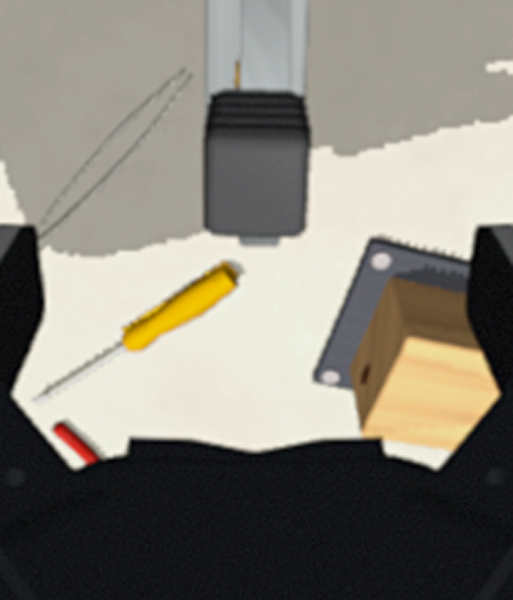

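Run:
```python
from h import *
e,R,_=tool()
for a,b in((255,187),(207,138),(307,138),(305,235),(206,234)):
    o,d=wray(160+a/2.565,150+b/2.565,e,R); p=o+d*(.168-o[2])/d[2]; print(p, (R.T@(p-e))*1000)
```

```text
[0.4664 0.1557 0.168 ] [ 5.6434 -0.2332 89.7568]
[0.4572 0.1688 0.168 ] [ 17.5668 -10.9582  89.7574]
[0.4794 0.1661 0.168 ] [17.587  11.3558 89.7533]
[0.4766 0.1419 0.168 ] [-6.7847 11.5322 89.7561]
[0.4535 0.145  0.168 ] [ -6.5375 -11.72    89.7603]
```

```bash
python3 -m creep '[{"dx":0.014,"dy":0.003,"dz":0.07,"turn":0,"fingers":1},{"dx":0.014,"dy":0.003,"dz":0.14,"turn":0,"fingers":1},{"dx":0.014,"dy":0.003,"dz":0.21,"turn":0,"fingers":1},{"dx":0.014,"dy":0.003,"dz":0.21,"turn":0,"fingers":1},{"dx":0.014,"dy":0.003,"dz":0.21,"turn":0,"fingers":1},{"dx":0.014,"dy":0.003,"dz":0.21,"turn":0,"fingers":-1},{"dx":0.014,"dy":0.003,"dz":0.21,"turn":0,"fingers":-1},{"dx":0.014,"dy":0.003,"dz":0.21,"turn":0,"fingers":-1},{"dx":0.014,"dy":0.003,"dz":0.21,"turn":0,"fingers":-1},{"dx":0.014,"dy":0.003,"dz":0.21,"turn":0,"fingers":-1},{"dx":0.014,"dy":0.003,"dz":0.21,"turn":0,"fingers":-1},{"dx":0.014,"dy":0.003,"dz":0.21,"turn":0,"fingers":-1},{"dx":0.014,"dy":0.003,"dz":0.21,"turn":0,"fingers":-1},{"dx":0.014,"dy":0.003,"dz":0.21,"turn":0,"fingers":-1}]' 30
python3 -c "
from h import *
to([.468,.154,.205])"
```

```text
time: 5.45
ee_pos: [0.4678, 0.1534, 0.2055]
tcp_rot: [-0.0, 0.749, 0.662, -0.0]
force: [-2.2, -0.7, 5.5]
gripper_width: 0.0238
finger_force: 29.7
at [0.4678 0.1534 0.2055] xyaw 82.97255107275562 z [-0.0003 -0.     -1.    ] -> d [0.0024 0.0006 0.0018] turn 0 q [0.1611 0.3901 1.7531 0.     0.9986 0.2837] F [-2.2001 -0.7141  5.4576] w 0.023839665673317714 29.713886976242065 5.45
```

```bash
python3 -m creep '[{"dx":0,"dy":0,"dz":-0.05,"turn":0,"fingers":-1},{"dx":0,"dy":0,"dz":-0.15,"turn":0,"fingers":-1},{"dx":0,"dy":0,"dz":-0.28,"turn":0,"fingers":-1},{"dx":0,"dy":0,"dz":-0.4,"turn":0,"fingers":-1},{"dx":0,"dy":0,"dz":-0.52,"turn":0,"fingers":-1},{"dx":0,"dy":0,"dz":-0.52,"turn":0,"fingers":-1},{"dx":0,"dy":0,"dz":-0.52,"turn":0,"fingers":-1}]' 
python3 -c "
from h import *
to([.516,-.226,.3355],42.8)"
```

```text
time: 6.15
ee_pos: [0.4678, 0.1533, 0.3344]
tcp_rot: [-0.0, 0.749, 0.662, -0.0]
force: [0.1, -0.4, -4.1]
gripper_width: 0.0239
finger_force: 29.7
at [0.4678 0.1533 0.3344] xyaw 82.9738520619299 z [-0.0004 -0.0002 -1.    ] -> d [-1.4824  0.3771 -0.0043] turn 0.6695642010321649 q [ 0.161   0.2584  1.5569 -0.0001  1.3267  0.2837] F [ 0.0972 -0.4074 -4.1439] w 0.02390076444813654 29.66433674097061 6.15
```

Carry it gently in two calls.

```bash
python3 -m creep '[{"dx":-0.05,"dy":0.01,"dz":0,"turn":0.03,"fingers":-1},{"dx":-0.12,"dy":0.03,"dz":0,"turn":0.08,"fingers":-1},{"dx":-0.22,"dy":0.06,"dz":0,"turn":0.15,"fingers":-1},{"dx":-0.32,"dy":0.09,"dz":0,"turn":0.22,"fingers":-1},{"dx":-0.42,"dy":0.12,"dz":0,"turn":0.3,"fingers":-1},{"dx":-0.52,"dy":0.14,"dz":0,"turn":0.38,"fingers":-1},{"dx":-0.62,"dy":0.17,"dz":0,"turn":0.46,"fingers":-1},{"dx":-0.72,"dy":0.2,"dz":0,"turn":0.54,"fingers":-1},{"dx":-0.82,"dy":0.23,"dz":0,"turn":0.6,"fingers":-1},{"dx":-0.9,"dy":0.25,"dz":0,"turn":0.64,"fingers":-1},{"dx":-0.96,"dy":0.26,"dz":0,"turn":0.67,"fingers":-1},{"dx":-1,"dy":0.27,"dz":0,"turn":0.67,"fingers":-1},{"dx":-1,"dy":0.27,"dz":0,"turn":0.67,"fingers":-1}]' 
python3 -c "
from h import *
to([.516,-.226,.3355],42.8)"
```

```text
time: 7.45
ee_pos: [0.5042, -0.1041, 0.3344]
tcp_rot: [-0.0, 0.931, 0.364, -0.001]
force: [0.8, 0.4, -2.9]
gripper_width: 0.0235
finger_force: 30.0
at [ 0.5042 -0.1041  0.3344] xyaw 42.706141003352215 z [-0.0013  0.0002 -1.    ] -> d [-0.2961  0.3903 -0.0047] turn -0.001564316610796368 q [-0.3524  0.3012  1.4975 -0.0003  1.3442  0.4731] F [ 0.7554  0.4223 -2.9275] w 0.023457459651542136 29.9730321764946 7.45
```

```bash
python3 -m creep '[{"dx":-0.03,"dy":0.04,"dz":0,"turn":0,"fingers":-1},{"dx":-0.09,"dy":0.12,"dz":0,"turn":0,"fingers":-1},{"dx":-0.15,"dy":0.2,"dz":0,"turn":0,"fingers":-1},{"dx":-0.21,"dy":0.28,"dz":0,"turn":0,"fingers":-1},{"dx":-0.27,"dy":0.35,"dz":0,"turn":0,"fingers":-1},{"dx":-0.296,"dy":0.39,"dz":0.03,"turn":0,"fingers":-1},{"dx":-0.296,"dy":0.39,"dz":0.09,"turn":0,"fingers":-1},{"dx":-0.296,"dy":0.39,"dz":0.14,"turn":0,"fingers":-1},{"dx":-0.296,"dy":0.39,"dz":0.14,"turn":0,"fingers":-1},{"dx":-0.296,"dy":0.39,"dz":0.14,"turn":0,"fingers":-1},{"dx":-0.296,"dy":0.39,"dz":0.14,"turn":0,"fingers":-1}]'
python3 - <<'E'
from h import *
to([.516,-.226,.2755],42.8)
a=snap('scene','s2'); b=snap('top','t2')
R=lambda x,w,h:cv2.resize(x,(w,h),interpolation=cv2.INTER_CUBIC)
u=proj('scene',[.516,-.226,.1]).astype(int); v=proj('top',[.516,-.226,.1]).astype(int); print(u,v)
A=a[max(0,u[1]-75):u[1]+75,u[0]-50:u[0]+50]; B=b[v[1]-75:v[1]+75,v[0]-50:v[0]+50]
print(A.shape,B.shape)
cv2.imwrite('pics/c2.png',np.clip(np.hstack([R(A,400,600),R(B,400,600)])[:,:,::-1]*1.4,0,255).astype(np.uint8))
E
```

```text
time: 8.55
ee_pos: [0.5167, -0.2245, 0.3009]
tcp_rot: [0.001, 0.931, 0.365, 0.0]
force: [0.2, -0.4, -2.9]
gripper_width: 0.0238
finger_force: 30.4
at [ 0.5167 -0.2245  0.3009] xyaw 42.817199227569134 z [ 0.0012 -0.0007 -1.    ] -> d [-0.006   0.0025  0.1015] turn 0.0002866537928189435 q [-0.546   0.4142  1.4223  0.      1.3038  0.2775] F [ 0.1869 -0.421  -2.8707] w 0.02377313310750275 30.358062386512756 8.55
[292 285] [352 213]
(150, 100, 3) (150, 100, 3)
```

View pics/c2.png

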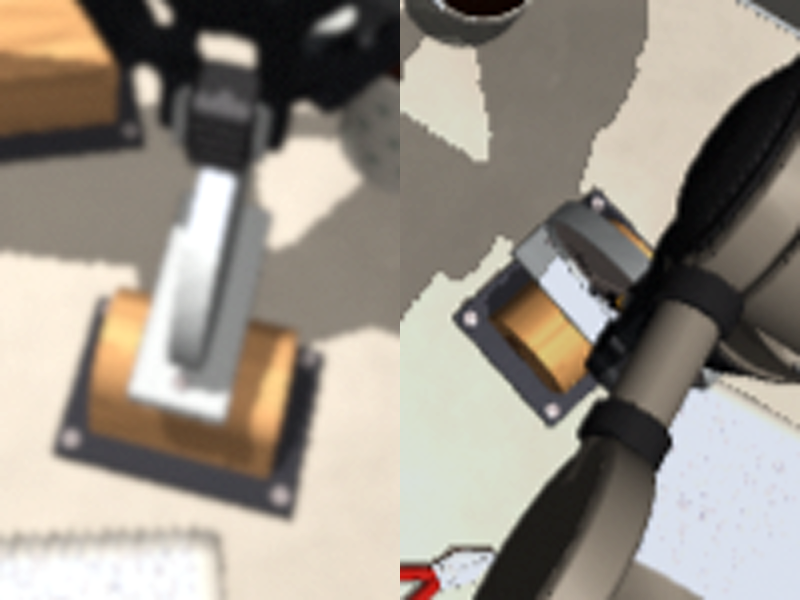

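Run:
```python
from h import *
for c in((176,410),(131,399),(222,422)):
    p=onz('scene',242+c[0]/4,210+c[1]/4,.1055); print(p, p+.055*np.array([.734,.679,0]))
c=[onz('scene',242+x/4,210+y/4,.008)[:2] for x,y in ((104,297),(55,456),(293,517),(322,350))]
print(np.array(c),np.mean(c,0))
```

```text
[ 0.475  -0.2659  0.1055] [ 0.5153 -0.2285  0.1055]
[ 0.4611 -0.2515  0.1055] [ 0.5015 -0.2142  0.1055]
[ 0.4888 -0.2807  0.1055] [ 0.5291 -0.2433  0.1055]
[[ 0.5092 -0.156 ]
 [ 0.4422 -0.2175]
 [ 0.5231 -0.3019]
 [ 0.5881 -0.2397]] [ 0.5157 -0.2288]
```

```bash
python3 -m creep '[{"dx":0,"dy":0,"dz":0.03,"turn":0,"fingers":-1},{"dx":0,"dy":0,"dz":0.06,"turn":0,"fingers":-1},{"dx":0,"dy":0,"dz":0.08,"turn":0,"fingers":-1},{"dx":0,"dy":0,"dz":0.088,"turn":0,"fingers":-1},{"dx":0,"dy":0,"dz":0.094,"turn":0,"fingers":-1},{"dx":0,"dy":0,"dz":0.1,"turn":0,"fingers":-1},{"dx":0,"dy":0,"dz":0.104,"turn":0,"fingers":-1},{"dx":0,"dy":0,"dz":0.104,"turn":0,"fingers":-1},{"dx":0,"dy":0,"dz":0.104,"turn":0,"fingers":-1},{"dx":0,"dy":0,"dz":0.104,"turn":0,"fingers":-1}]'
```

```text
time: 9.65
ee_pos: [0.5164, -0.2248, 0.2754]
tcp_rot: [0.001, 0.931, 0.365, 0.0]
force: [-1.7, 3.0, 5.7]
gripper_width: 0.0238
finger_force: 31.4
```

```bash
python3 -m creep '[{"dx":0.005,"dy":0,"dz":0,"turn":0,"fingers":-1},{"dx":0.015,"dy":0,"dz":0,"turn":0,"fingers":-1},{"dx":0.025,"dy":0,"dz":0.001,"turn":0,"fingers":-1},{"dx":0.035,"dy":0,"dz":0.001,"turn":0,"fingers":-1},{"dx":0.045,"dy":0,"dz":0.002,"turn":0,"fingers":-1},{"dx":0.055,"dy":0,"dz":0.002,"turn":0,"fingers":-1},{"dx":0.065,"dy":0,"dz":0.003,"turn":0,"fingers":-1},{"dx":0.075,"dy":0,"dz":0.004,"turn":0,"fingers":-1},{"dx":0.085,"dy":0,"dz":0.005,"turn":0,"fingers":-1},{"dx":0.095,"dy":0,"dz":0.006,"turn":0,"fingers":-1},{"dx":0.103,"dy":0,"dz":0.007,"turn":0,"fingers":-1},{"dx":0.108,"dy":0,"dz":0.008,"turn":0,"fingers":-1},{"dx":0.108,"dy":0,"dz":0.008,"turn":0,"fingers":-1},{"dx":0.108,"dy":0,"dz":0.008,"turn":0,"fingers":-1},{"dx":0.108,"dy":0,"dz":0.008,"turn":0,"fingers":-1},{"dx":0.108,"dy":0,"dz":0.008,"turn":0,"fingers":-1},{"dx":0.108,"dy":0,"dz":0.008,"turn":0,"fingers":-1},{"dx":0.108,"dy":0,"dz":0.008,"turn":0,"fingers":-1},{"dx":0.108,"dy":0,"dz":0.008,"turn":0,"fingers":-1},{"dx":0.108,"dy":0,"dz":0.008,"turn":0,"fingers":-1}]' 20
python3 - <<'E'
from h import *
to([.516,-.226,.2755],42.8)
a=snap('scene','s3'); b=snap('top','t3'); w=snap('wrist','w4')
R=lambda x,w,h:cv2.resize(x,(w,h),interpolation=cv2.INTER_CUBIC)
A=a[210:360,242:342]; B=b[155:230,325:375] 
W=w[150:384,180:336]
cv2.imwrite('pics/c3.png',np.clip(np.hstack([R(A,267,400),R(B,267,400),R(W,266,400)])[:,:,::-1]*1.4,0,255).astype(np.uint8))
E
```

```text
time: 11.65
ee_pos: [0.5363, -0.2064, 0.2727]
tcp_rot: [0.0, 0.931, 0.365, 0.0]
force: [-2.2, 0.6, 5.2]
gripper_width: 0.0238
finger_force: 32.3
at [ 0.5363 -0.2064  0.2727] xyaw 42.77461314788895 z [ 0.0009 -0.0005 -1.    ] -> d [-0.1129  0.0022 -0.0113] turn -0.00042311420185067543 q [-0.5008  0.4575  1.433   0.      1.25    0.3235] F [-2.1708  0.5528  5.2036] w 0.023765263581115185 32.26842999458313 11.65
```

View pics/c3.png

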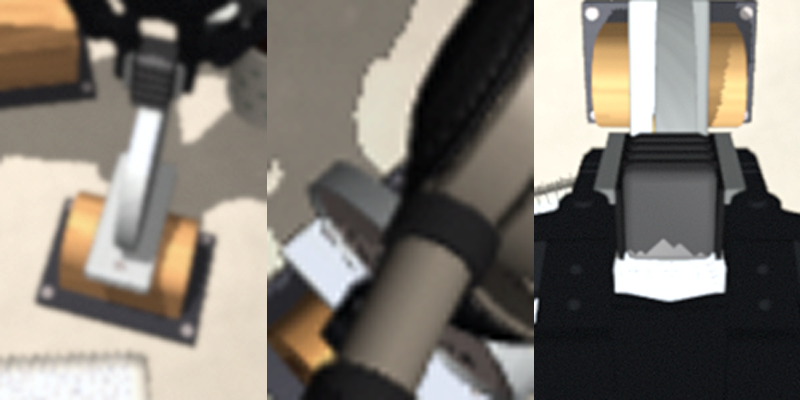

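Run:
```python
from h import *
y=np.array([.734,.679,0]);x=np.array([.679,-.734,0]);Z=np.array([0,0,1])
C=np.array([.5157,-.2288,.070])
print('measured px near corners',(242+87/2.667,210+275/2.667),(242+150/2.667,210+292/2.667))
p0=C-.0*y
print('before, check', [proj('scene',C+[0,0,.0254]+.010*Z-.055*y+s*.022*x) for s in(-1,1)],'meas',(242+131/4,210+399/4),(242+222/4,210+422/4))
for a in(0,.1,.15,.18,.22,.26):
    n=np.sin(a)*y+np.cos(a)*Z; t=np.cos(a)*y-np.sin(a)*Z
    s=.0271-.1515*np.sin(a)   # foot-mid slide
    # tangent line touching cylinder: height from centre along n is R; choose foot mid with lateral s
    c=C-.03*Z; k=(s-.03*np.sin(a))/np.cos(a); F=c+.03*n+k*t
    print(a,'slide',s,'Fz',F[2],[proj('scene',F+.010*n-.055*t+q*.022*x) for q in(-1,1)],'grip z drop',(F+.1515*n)[2]-.2215)
```

```text
measured px near corners (274.6209223847019, 313.1121109861267) (298.2429696287964, 319.48631421072366)
before, check [array([273.9216, 309.2855]), array([298.7525, 315.8491])] meas (274.75, 309.75) (297.5, 315.5)
0 slide 0.0271 Fz 0.07 [array([277.2569, 302.5581]), array([300.8703, 308.7094])] grip z drop 0.0
0.1 slide 0.011975237378005535 Fz 0.06894909603654606 [array([275.4564, 308.185 ]), array([299.4601, 314.5118])] grip z drop -0.0018077729238330231
0.15 slide 0.004460122930249718 Fz 0.06966661162857983 [array([274.5855, 310.6348]), array([298.8141, 317.0536])] grip z drop -0.0020345700641097586
0.18 slide -2.2980374012361582e-05 Fz 0.07049683032629679 [array([274.073 , 311.9828]), array([298.4465, 318.4582])] grip z drop -0.0019508502163028407
0.22 slide -0.005961787896751704 Fz 0.07207410650275442 [array([273.4021, 313.6322]), array([297.9805, 320.1848])] grip z drop -0.001577429923658863
0.26 slide -0.0118477036116615 Fz 0.07419511266759114 [array([272.7459, 315.1059]), array([297.5434, 321.7376])] grip z drop -0.0008968056450301132
```

Run:
```python
from h import *
y=np.array([.734,.679,0]);x=np.array([.679,-.734,0]);Z=np.array([0,0,1]);C=np.array([.5157,-.2288,.0705])
a=.19; n=np.sin(a)*y+np.cos(a)*Z; t=np.cos(a)*y-np.sin(a)*Z
P=C+.068*n-.007*x
for nm,b in(('tip(plumb)',a),('tab',.18)): print(nm,[ (proj('top',P+r*(np.sin(b)*t-np.cos(b)*n))-[325,170])*10 for r in (.03,.046,.057)])
print('pivot',(proj('top',P)-[325,170])*10)
T=cv2.imread('pics/t3.png')[170:225,325:365]; S=cv2.imread('pics/s3.png')[250:340,262:322]
R=lambda i,w,h:cv2.resize(i,(w,h),interpolation=cv2.INTER_CUBIC)
o=np.zeros((600,800,3),np.uint8); o[:550,:400]=np.clip(R(T,400,550)*1.8,0,255); o[:600,400:]=np.clip(R(S,400,600)*1.4,0,255)
cv2.imwrite('pics/c4.png',o)
```

```text
tip(plumb) [array([236.6698, 411.6272]), array([222.1135, 413.8832]), array([212.374 , 415.3927])]
tab [array([237.5802, 412.6463]), array([223.4867, 415.4208]), array([214.0568, 417.2773])]
pivot [265.2828 407.1926]
```

View pics/c4.png

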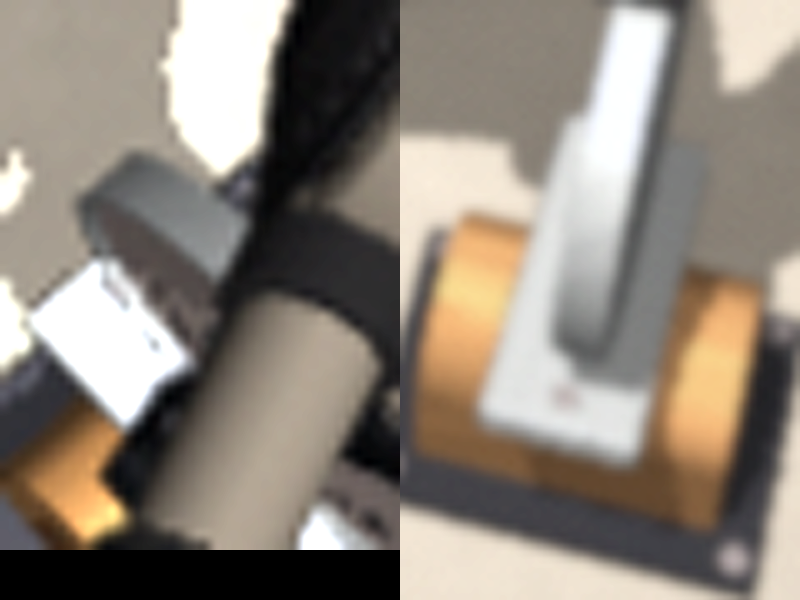

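Run:
```python
from h import *
y=np.array([.734,.679,0]);x=np.array([.679,-.734,0]);Z=np.array([0,0,1]);C=np.array([.5157,-.2288,.070])
sc=lambda p:((proj('scene',p)-[262,250])*6.667+[400,0]).round().astype(int)
for a in(.12,.16,.18,.2,.24):
    n=np.sin(a)*y+np.cos(a)*Z; t=np.cos(a)*y-np.sin(a)*Z
    s=.0271-.1515*np.sin(a); c=C-.03*Z; k=(s-.03*np.sin(a))/np.cos(a); F=c+.03*n+k*t
    print(a,'far top L,R',[sc(F+.01*n+.055*t+q*.022*x) for q in(-1,1)],'near top',[sc(F+.01*n-.055*t+q*.022*x) for q in(-1,1)],'near bot',[sc(F-.055*t+q*.022*x) for q in(-1,1)])
```

```text
0.12 far top L,R [array([576,  89]), array([721, 124])] near top [array([487, 395]), array([648, 437])] near bot [array([485, 416]), array([644, 458])]
0.16 far top L,R [array([572, 108]), array([717, 143])] near top [array([483, 407]), array([645, 450])] near bot [array([480, 430]), array([641, 473])]
0.18 far top L,R [array([569, 117]), array([715, 153])] near top [array([480, 413]), array([643, 456])] near bot [array([478, 436]), array([639, 479])]
0.2 far top L,R [array([567, 126]), array([713, 162])] near top [array([478, 419]), array([641, 462])] near bot [array([475, 443]), array([637, 486])]
0.24 far top L,R [array([562, 144]), array([709, 180])] near top [array([474, 429]), array([638, 473])] near bot [array([471, 454]), array([634, 498])]
```

```bash
python3 -m creep '[{"dx":0.004,"dy":0,"dz":0,"turn":0,"fingers":-1},{"dx":0.004,"dy":0,"dz":0,"turn":0,"fingers":-1},{"dx":0.004,"dy":0,"dz":0,"turn":0,"fingers":-1},{"dx":0.004,"dy":0,"dz":0,"turn":0,"fingers":-1},{"dx":0.004,"dy":0,"dz":0,"turn":0,"fingers":-1},{"dx":0.004,"dy":0,"dz":0,"turn":0,"fingers":-1},{"dx":0.004,"dy":0,"dz":0,"turn":0,"fingers":-1},{"dx":0.004,"dy":0,"dz":0,"turn":0,"fingers":-1},{"dx":0.004,"dy":0,"dz":0,"turn":0,"fingers":-1},{"dx":0.004,"dy":0,"dz":0,"turn":0,"fingers":-1},{"dx":0.004,"dy":0,"dz":0,"turn":0,"fingers":-1},{"dx":0.004,"dy":0,"dz":0,"turn":0,"fingers":-1},{"dx":0.004,"dy":0,"dz":0,"turn":0,"fingers":-1},{"dx":0.004,"dy":0,"dz":0,"turn":0,"fingers":-1},{"dx":0.004,"dy":0,"dz":0,"turn":0,"fingers":-1},{"dx":0.004,"dy":0,"dz":0,"turn":0,"fingers":-1},{"dx":0.004,"dy":0,"dz":0,"turn":0,"fingers":-1},{"dx":0.004,"dy":0,"dz":0,"turn":0,"fingers":-1},{"dx":0.004,"dy":0,"dz":0,"turn":0,"fingers":-1},{"dx":0.004,"dy":0,"dz":0,"turn":0,"fingers":-1}]' 
python3 -m creep '[{"dx":0,"dy":0,"dz":0,"turn":0,"fingers":-1},{"dx":0,"dy":0,"dz":0,"turn":0,"fingers":-1},{"dx":0,"dy":0,"dz":0,"turn":0,"fingers":-1},{"dx":0,"dy":0,"dz":0,"turn":0,"fingers":-1},{"dx":0,"dy":0,"dz":0,"turn":0,"fingers":-1},{"dx":0,"dy":0,"dz":0,"turn":0,"fingers":-1},{"dx":0,"dy":0,"dz":0,"turn":0,"fingers":-1},{"dx":0,"dy":0,"dz":0,"turn":0,"fingers":-1},{"dx":0,"dy":0,"dz":0,"turn":0,"fingers":-1},{"dx":0,"dy":0,"dz":0,"turn":0,"fingers":-1}]'
```

```text
time: 13.8
ee_pos: [0.537, -0.2058, 0.2726]
tcp_rot: [0.0, 0.931, 0.365, 0.0]
force: [-2.7, -0.3, 5.1]
gripper_width: 0.0235
finger_force: 32.3
time: 14.8
ee_pos: [0.537, -0.2059, 0.2725]
tcp_rot: [0.0, 0.931, 0.365, 0.0]
force: [-1.8, 0.6, 5.6]
gripper_width: 0.0238
finger_force: 32.3
```

Foot is pressing on the crown (force steady at about 8 N above its free-hanging value), the gauge is gripped and everything is at rest. Handing in.

```bash
python3 -c "
from cell import robot
print(robot.close_job())"
```

```text
the job is handed in; nothing more can be done
None
```

I handed the job in at 14.8 s with the gauge still gripped and its foot pressed across the rounded crown. It leans about 0.17–0.18 rad by scene-camera and tool-travel estimates, against a tab read at about 0.18 rad. The arm hid the pointer tip in the final view, so I could not see it on the tab, and no verdict came back.

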